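# Refit the lens of a bulkhead lamp

## Robot

A 6-joint arm with a two-finger parallel gripper is mounted at the origin on the work surface. World frame = base frame: x ahead of the robot, y to its left, z up, the work surface at z = 0. Lengths are in mm, angles in rad, forces in N, time in s.
With the tool pointing down it reaches from about 350 to 775 mm from the base axis. Payload 7.3 kg.
Tool frame: the origin (TCP) lies at the very end of the fingers, on their centre line; the grasp point (between the pads) lies bot.grip_point_offset behind it (bot.grip_point_offset is the distance from the TCP to the grasp point, in mm); z points along the fingers, y is the line along which they close (so a half turn about z gives the same grasp; the last joint's range is limited). The gripper opens to 92 mm and grips with 3 to 60 N. Pads are 19 mm wide; open, the fingers measure 130 mm over their backs; the gripper's body (75 mm by 190 mm) begins 47 mm behind the grasp point.
Start: joints at [-1.259, 0.342, 1.524, -0, 1.275, -0.146], TCP at [232.061, -470.948, 226.741] pointing down, gripper open.
Joint ranges: [-2.53, 2.53], [-0.77, 2.02], [0.04, 2.7], [-1, 4.14], [0.28, 2.66], [-3.11, 3.11]. Speed limits (rad/s): [2.57, 2.57, 3.14, 3.14, 3.14, 3.14].

## Interface

Orientations are given as [roll, pitch, yaw] about the fixed x, y, z axes, in that order (R = Rz(yaw) Ry(pitch) Rx(roll)).
In Python, from plant import bot gives the robot as it stands. The module is installed in compiled form; this text tells all that it offers.
- The arm moves only by the tool carry_out, never from a script. Its argument "plan" is a list of rows, each an object of numbers: "tx", "ty", "tz": the shift along the world's x, y, z in mm; "rx", "ry", "rz": the turn, a rotation vector about the world's x, y, z in rad. A call has 1 to 12 rows; each row shifts and turns the commanded pose from where the row before left it; what a row does not reach is not made up. A row lasts 1/10 s, in which the tool goes at most 50 mm and 8.59 degrees, less where a joint would pass 70% of its speed; a pose out of reach is approached as far as the arm can. A call with a gripper value outside its range is refused whole. "gripper" is the closure, from 0 (fully open) to 1 (shut), set as the call begins (left out, the last holds). The fingers move at their own pace and stop on an object; the grip force is fixed at half the most. Time passes only in rows, so rows that do not move let the fingers close. It gives the time, the measured TCP pose, the force, the opening and the grip force at its end, in the units of the state.
- bot.get_obs(): the state, without advancing time (a new reading comes with each control period).
- bot.capture(name): name is "scene" or "top" or "wrist"; returns the picture (480x640x3 uint8, red, green, blue); there is no depth.
- bot.camera_model(name): a dict with "camera_matrix" (3x3 intrinsics, pixels), "R" (3x3) and "t" (3): a world point X has camera coordinates R X + t. Camera axes: x right, y down, z forward; pixel columns grow to the right and rows downward; lengths in mm; the calibration is good to about 2 mm. A picture is of the moment at which its call begins: read the wrist's pose just before it. camera_model takes no time and is no camera call; for the wrist camera it gives the pose at the moment of the call.
- bot.close_job(): hands the job in; it is judged then, once.
The state is a dict: "time": time; "joint_positions": joint angles; "dq": joint speeds; "tau": joint torques, N m; "tool_pos": TCP position; "tcp_rot": TCP orientation; "contact_force": force on the tool from outside, world axes, zero at the start; "moment": the same for the moment, N m; "grip_width": finger opening in mm; "finger_force": force on a finger pad.
Only numpy, scipy, OpenCV 4.12 (cv2) and the standard library are available. Lean on these libraries where they do the work, as an engineer would, in place of code of your own. Each camera call takes 0.05 s, during which the arm holds its last target. There are 200 camera calls.

## Task

Put the loose lens into the open mouth of the lamp, flat side down and fully seated, then fit the ring over it and screw the ring down clockwise until it is snug, so that it clamps the lens by itself, without straining the glass. Let go at the end, and leave the other things on the bench where they are.

Things in the scene. Friction and masses are not known exactly. Their poses are not given: they have to be found in the camera images.
- lamp: Round aluminium bulkhead lamp lying face up, screwed to a fixed board 140 x 140 x 15 mm. Housing 112 mm across, its top 45 mm above the bench; from it rises a neck, 59 mm across, bore 50 mm, rim 65 mm above the bench. Outside the neck are three sloping threads, 68 mm across over them, centred at 0, 120 and 240 degrees from the lamp's x axis. Origin under the board's centre at bench height, z up.
- gap (a point): Middle of the gap between two of the lamp's threads, 32.5 mm from the axis at +60 degrees from lamp x, 60 mm above the bench; the other gaps are at 180 and 300 degrees. Each gap is 48 degrees wide, each thread 72 degrees long. Going clockwise seen from above, each thread's underside falls evenly from 61.0 to 53.6 mm above the bench, 0.10 mm a degree.
- cell (a point): Centre of the mouth of the lamp's neck, level with its rim, 65 mm above the bench; axes as the lamp's. The lens lies on a black rubber gasket in the bore (60 N/mm), its top 3.8 to 8.2 mm below this point: the depth differs from lamp to lamp and is not measured. A seated lens stands 1.8 to 6.2 mm above the rim.
- lens: Clear glass lens, 48 mm in diameter, 40 to 63 g, with a straight edge 10 mm high and a low dome on top (crown 15.5 mm above the flat underside). It lies flat side down on the bench, as it goes into the lamp. Origin at the centre of its underside, z up.
- ring: Steel retaining ring, 130 to 200 g, 36 mm high, standing skirt down on the bench, as it goes on the lamp. Skirt 77 mm across, 19 mm high, inside 71 mm; the flange that presses on the lens is 15 mm above the skirt's lower edge. Origin at the centre of that edge, z up. Snug is a clamping force on the lens of over 8 N; 28 N strains it. The thread holds where it is left.
- collar (a point): On the ring's axis, 27.5 mm above its lower edge: middle of the twelve-sided grip collar, 54 mm across flats, from 19 to 36 mm above the lower edge, with a 40 mm hole. The flats face 0, 30, 60 ... degrees from the ring's x axis. The bite is felt as the hand drawn down by a few N and a torque of over 0.1 N m; each further degree adds about 3 N of clamping.
- lug (a point): Top of one of three lugs inside the skirt's lower edge (11 mm long, 4.5 mm high, 62.4 mm across inside), at 0, 120 and 240 degrees from ring x; a dark dash on the shoulder marks each. They go down through the gaps until the flange rests on the lens (ring origin 51.8 to 56.2 mm above the bench); turned clockwise from a gap's middle they bite after 22 to 70 degrees, by the seat's depth.
- spare_glass: A different, larger and flat glass disc, 68 mm across, 6 mm thick; not for this lamp; origin at its underside's centre; leave alone.
- tape: Cardboard-brown tape roll, 100 mm across, 45 mm high; origin at its underside's centre; leave alone.
- tumbler: Green glass tumbler, 72 mm across, 90 mm high; origin at its underside's centre; leave alone.
- candlestick: Brass candlestick, 145 mm high, foot 80 mm across; origin at its underside's centre; leave alone.
- carton: Small brown carton, 100 x 130 x 80 mm; origin at its underside's centre; leave alone.
- screwdriver: Screwdriver lying on the bench in front of the robot, black handle; leave alone.
- jar: White plastic jar, 70 mm across, 90 mm high; origin at its underside's centre; leave alone.
Not all that is in view belongs to the job. Leave any blue or turquoise look-alike of the ring alone.

How it is judged:
By the outcome, as a careful person would: the job done as asked, in the order asked, and still so for the second after the job is handed in, with the robot touching nothing.
It also fails if it takes over 64 s, if anything falls off the work surface, if the arm or the gripper's body presses on something with over 40 N, if the wrist force passes 120 N, or if a joint passes its speed limit or range.

## Working session

There is one attempt and no reset: what is moved stays moved. The work goes in short steps, Python scripts to look and compute and a tool call to move; the robot and the scene stay as the last step left them, time stands still between calls to the robot, and variables do not carry over. Pictures are saved under pics/ and viewed, at most 10 in all, crops included, and the job is handed in when it is done.

Besides the shell and the picture viewer there is one more tool, called after "Call:" in YAML: its name, and indented under it one key for each argument. carry_out: Moves the arm, as the interface text tells. Its arguments: {"type":"object","properties":{"plan":{"type":"array"},"gripper":{"type":"number"}},"required":["plan"]}

```bash
mkdir -p pics
python3 - <<'E'
from plant import bot
import cv2,pickle,numpy as np
o=bot.get_obs();print({k:np.round(v,3) for k,v in o.items()},bot.grip_point_offset)
for n in("scene","top"):
    im=bot.capture(n);m=bot.camera_model(n);pickle.dump(m,open(n+'.pkl','wb'))
    cv2.imwrite(f"pics/{n}1.png",im[...,::-1]);print(n,m)
E
```

```text
{'time': np.float64(0.0), 'joint_positions': array([-1.259,  0.343,  1.525, -0.   ,  1.275, -0.146]), 'dq': array([-0.002,  0.002, -0.   , -0.001, -0.   , -0.001]), 'tau': array([ 3.0000e-03, -4.3124e+01, -2.4422e+01,  7.2000e-02,  5.6000e-02,
       -0.0000e+00]), 'tool_pos': array([ 231.924, -470.533,  226.038]), 'tcp_rot': array([-3.14 , -0.   ,  0.458]), 'contact_force': array([ 0.376, -0.141,  0.222]), 'moment': array([ 0.046, -0.021, -0.008]), 'finger_force': np.float64(0.0), 'grip_width': np.float64(91.74)} 18.8
scene {'camera_matrix': array([[460.52408633,   0.        , 317.03577651],
       [  0.        , 460.52408633, 244.61703936],
       [  0.        ,   0.        ,   1.        ]]), 'R': array([[-0.82380987,  0.56648703,  0.02073021],
       [ 0.34833094,  0.5347314 , -0.76988823],
       [-0.44721679, -0.62702055, -0.63784196]]), 't': array([ 432.33706024, -132.37460805, 1237.65000451])}
top {'camera_matrix': array([[441.67849556,   0.        , 321.64424239],
       [  0.        , 441.67849556, 240.10906334],
       [  0.        ,   0.        ,   1.        ]]), 'R': array([[-0.00970936, -0.99988804,  0.01138597],
       [-0.99406505,  0.00841774, -0.10846117],
       [ 0.10835318, -0.01237149, -0.99403548]]), 't': array([ 29.0829456 , 564.99038351, 914.62065438])}
```

View pics/scene1.png

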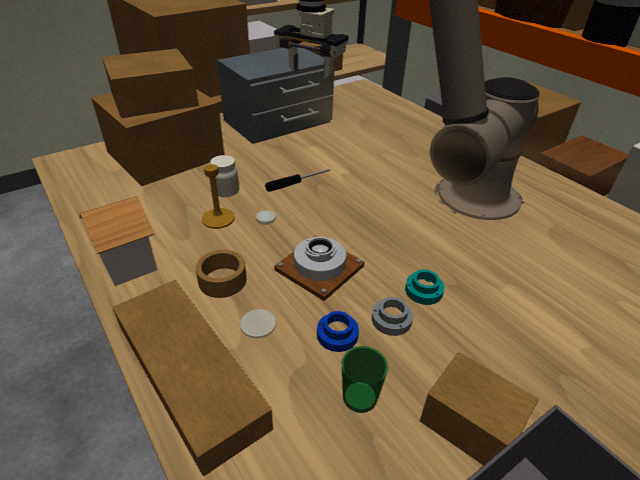

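View pics/top1.png

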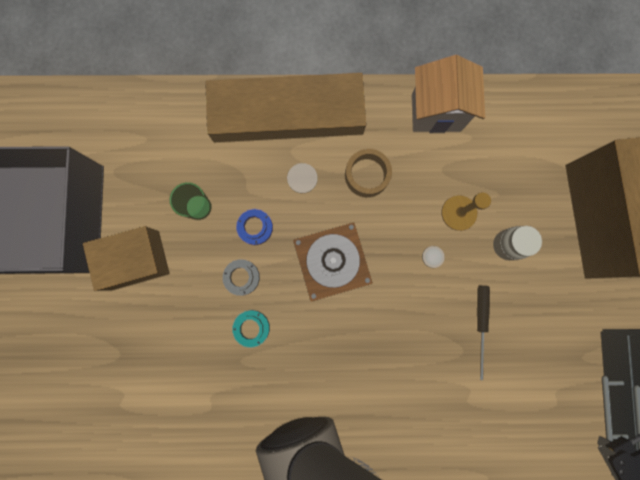

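Scene: the lens is the small clear disc at top (433,257); the larger disc at (302,178) is the spare glass. The candidates for the ring are blue (254,227), grey steel (241,278) and turquoise (251,328). The grey one fits "steel". The lamp is at (333,260). Next I make an enlarged crop and rough positions.

```bash
cat > h.py <<'E'
import numpy as np,cv2
from plant import bot
def px2w(m,u,v,z):
    d=m['R'].T@np.linalg.inv(m['camera_matrix'])@np.array([u,v,1.]); c=-m['R'].T@m['t']
    return c+d*(z-c[2])/d[2]
def w2px(m,X):
    p=m['camera_matrix']@(m['R']@np.asarray(X,float)+m['t']);return p[:2]/p[2]
E
python3 - <<'E'
from h import *
import pickle
m=pickle.load(open('top.pkl','rb'))
for n,u,v,z in(('ring',241,278,25),('lens',433,257,6),('lamp',333,260,55),('tape',368,172,45),('cand',482,201,145),('jar',526,241,90),('tumb',188,200,90)):
    print(n,px2w(m,u,v,z).round(0))
print('lens/spare diam', [np.linalg.norm(px2w(m,u1,257,8)-px2w(m,u2,257,8)).round() for u1,u2 in((421.5,445),(287,317))])
im=cv2.imread('pics/top1.png')
a=cv2.resize(im[205:355,190:390],(800,600),interpolation=3);cv2.imwrite('pics/c1.png',a)
w=bot.camera_model('wrist');print(w, 'cam centre',-w['R'].T@w['t'])
E
```

```text
ring [486. 196.  25.]
lens [ 529. -220.    6.]
lamp [521.   1.  55.]
tape [710. -77.  45.]
cand [ 625. -281.  145.]
jar [ 553. -387.   90.]
tumb [642. 294.  90.]
lens/spare diam [np.float64(52.0), np.float64(65.0)]
{'camera_matrix': array([[382.8585454 ,   0.        , 319.56793632],
       [  0.        , 382.8585454 , 244.27054637],
       [  0.        ,   0.        ,   1.        ]]), 'R': array([[ 4.41764339e-01, -8.97130651e-01, -9.29866532e-04],
       [-8.60321414e-01, -4.23932163e-01,  2.83069930e-01],
       [-2.54344911e-01, -1.24250217e-01, -9.59098822e-01]]), 't': array([-524.7382929 ,  -35.21239136,  390.25609543])} cam centre [ 300.77634251 -437.19706709  383.77379389]
```

View pics/c1.png

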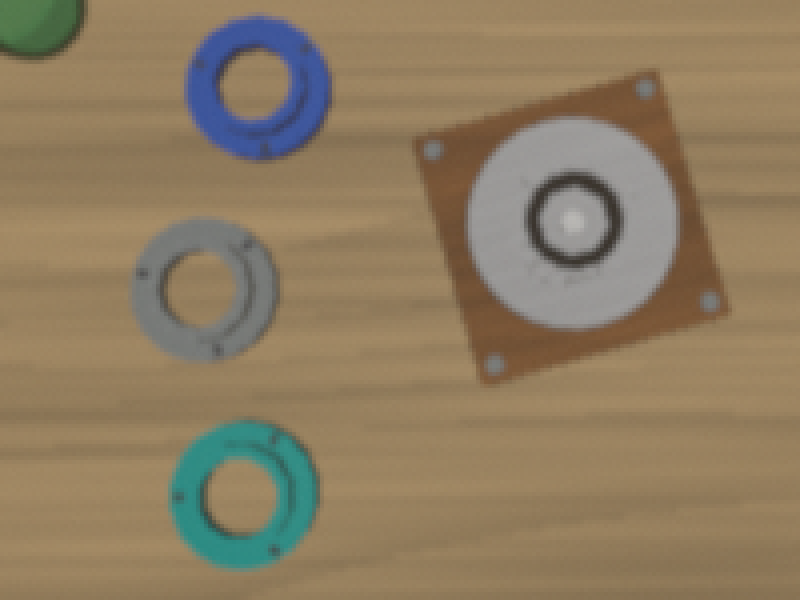

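The crop shows the grey steel ring at crop (205,290) with three dark marks. The blue and turquoise ones are its look-alikes, so I leave them alone. Sizes confirm the discs: 52 mm is the lens, 65 mm the spare. Next I look at the lens from above.

Call:
carry_out:
  plan:
    - {"tx": 30,"ty": 25,"tz": -7.5}
    - {"tx": 30,"ty": 25,"tz": -7.5}
    - {"tx": 30,"ty": 25,"tz": -7.5}
    - {"tx": 30,"ty": 25,"tz": -7.5}
    - {"tx": 30,"ty": 25,"tz": -7.5}
    - {"tx": 30,"ty": 25,"tz": -7.5}
    - {"tx": 30,"ty": 25,"tz": -7.5}
    - {"tx": 30,"ty": 25,"tz": -7.5}
    - {"tx": 30,"ty": 25,"tz": -7.5}
    - {"tx": 27,"ty": 25,"tz": -7.5}
    - {}
    - {}

```text
invalid input at $.plan[0]: expected keys tx, ty, tz, rx, ry, rz
```

```bash
cat >> h.py <<'E'
import pickle
def shot(name):
    o=bot.get_obs();m=bot.camera_model('wrist');im=bot.capture('wrist')
    cv2.imwrite(f'pics/{name}.png',im[...,::-1]);pickle.dump((m,o),open(name+'.pkl','wb'))
    print(o['time'].round(2),o['tool_pos'].round(2),o['tcp_rot'].round(4),o['contact_force'].round(2),o['moment'].round(3),o['grip_width'].round(2));return m,im,o
E
python3 -c "
from h import *
m,im,o=shot('w1');print(w2px(m,o['tool_pos']),w2px(m,[529,-220,0]))"
```

```text
Traceback (most recent call last):
  File "h.py", line 12, in shot
    print(o['time'].round(2),o['tool_pos'].round(2),o['tcp_rot'].round(4),o['contact_force'].round(2),o['moment'].round(3),o['grip_width'].round(2));return m,im,o
          ^^^^^^^^^^^^^^^
AttributeError: 'float' object has no attribute 'round'
```

View pics/w1.png

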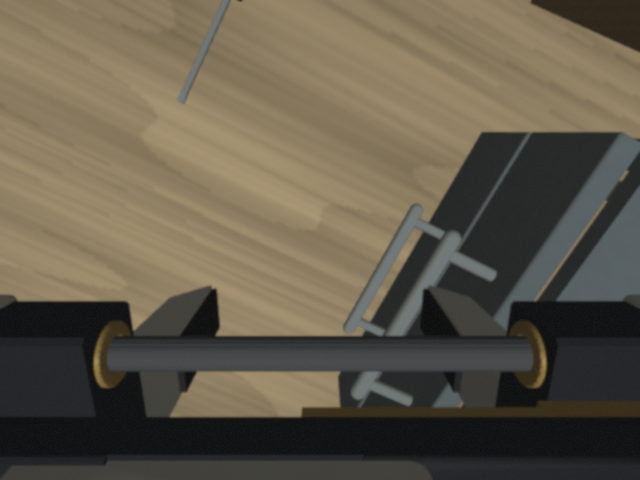

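The move was refused because every row needs all six keys. The picture is therefore still the start view, with the finger tips at (210,295) and (430,295).

Call:
carry_out:
  plan:
    - {"tx": 30,"ty": 25,"tz": -7.5,"rx": 0,"ry": 0,"rz": 0}
    - {"tx": 30,"ty": 25,"tz": -7.5,"rx": 0,"ry": 0,"rz": 0}
    - {"tx": 30,"ty": 25,"tz": -7.5,"rx": 0,"ry": 0,"rz": 0}
    - {"tx": 30,"ty": 25,"tz": -7.5,"rx": 0,"ry": 0,"rz": 0}
    - {"tx": 30,"ty": 25,"tz": -7.5,"rx": 0,"ry": 0,"rz": 0}
    - {"tx": 30,"ty": 25,"tz": -7.5,"rx": 0,"ry": 0,"rz": 0}
    - {"tx": 30,"ty": 25,"tz": -7.5,"rx": 0,"ry": 0,"rz": 0}
    - {"tx": 30,"ty": 25,"tz": -7.5,"rx": 0,"ry": 0,"rz": 0}
    - {"tx": 30,"ty": 25,"tz": -7.5,"rx": 0,"ry": 0,"rz": 0}
    - {"tx": 27,"ty": 25,"tz": -7.5,"rx": 0,"ry": 0,"rz": 0}
    - {"tx": 0,"ty": 0,"tz": 0,"rx": 0,"ry": 0,"rz": 0}
    - {"tx": 0,"ty": 0,"tz": 0,"rx": 0,"ry": 0,"rz": 0}

```text
time: 1.35
tool_pos: [529.0, -220.3, 151.1]
tcp_rot: [-3.141, 0.001, 0.46]
contact_force: [-1.6, -1.0, 0.1]
grip_width: 91.9
finger_force: 0.0
```

```bash
sed -i 's/print(o\[.time.\].*;return/print(*[(k,np.round(v,3)) for k,v in o.items() if k not in("joint_positions","dq","tau")]);return/' h.py
python3 - <<'E'
from h import *
m,im,o=shot('w2');print(w2px(m,o['tool_pos']),w2px(m,[529,-220,0]))
g=cv2.cvtColor(im,cv2.COLOR_RGB2HSV)
mask=((g[...,1]<60)&(g[...,2]>110)).astype(np.uint8)
n,l,s,c=cv2.connectedComponentsWithStats(mask)
for i in range(1,n):
    if s[i,4]>300: print(s[i],c[i].round(1),px2w(m,*c[i],8).round(1))
E
```

```text
('time', np.float64(1.35)) ('tool_pos', array([ 528.989, -220.283,  151.1  ])) ('tcp_rot', array([-3.141e+00,  1.000e-03,  4.600e-01])) ('contact_force', array([-1.575, -0.953,  0.122])) ('moment', array([-0.039, -0.008,  0.068])) ('finger_force', np.float64(0.0)) ('grip_width', np.float64(91.949))
[318.85427569 307.91489797] [318.96019077 226.97966522]
[    0    14    97   179 10508] [ 45.9 109.9] [521.1   2.1   8. ]
[  0  80  19  56 653] [  6.5 110.2] [507.9  28.3   8. ]
[ 290  199   60   59 2770] [319.6 228.1] [ 530.2 -220.     8. ]
[513 275  77  25 661] [548.5 284.1] [ 572.3 -415.     8. ]
```

View pics/w2.png

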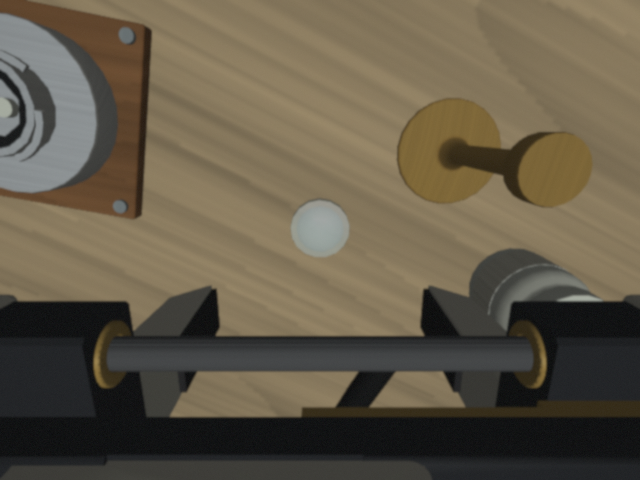

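The wrist view shows the lens at (320,228), the candlestick at (450,150) and the lamp at upper left. The lens lies at about (530,-220). I grip only the upper half of its edge, so it can go below the rim.

Call:
carry_out:
  plan:
    - {"tx": 1,"ty": 0,"tz": -35,"rx": 0,"ry": 0,"rz": 0}
    - {"tx": 0,"ty": 0,"tz": -45,"rx": 0,"ry": 0,"rz": 0}
    - {"tx": 0,"ty": 0,"tz": -40,"rx": 0,"ry": 0,"rz": 0}
    - {"tx": 0,"ty": 0,"tz": -18,"rx": 0,"ry": 0,"rz": 0}
    - {"tx": 0,"ty": 0,"tz": -7.5,"rx": 0,"ry": 0,"rz": 0}
    - {"tx": 0,"ty": 0,"tz": 0,"rx": 0,"ry": 0,"rz": 0}
    - {"tx": 0,"ty": 0,"tz": 0,"rx": 0,"ry": 0,"rz": 0}

```text
time: 2.1
tool_pos: [530.6, -222.0, 7.6]
tcp_rot: [3.14, -0.001, 0.457]
contact_force: [-0.4, -0.1, 0.2]
grip_width: 92.1
finger_force: 0.0
```

Call:
carry_out:
  plan:
    - {"tx": 0,"ty": 0,"tz": 0,"rx": 0,"ry": 0,"rz": 0}
    - {"tx": 0,"ty": 0,"tz": 0,"rx": 0,"ry": 0,"rz": 0}
    - {"tx": 0,"ty": 0,"tz": 0,"rx": 0,"ry": 0,"rz": 0}
    - {"tx": 0,"ty": 0,"tz": 0,"rx": 0,"ry": 0,"rz": 0}
    - {"tx": 0,"ty": 0,"tz": 0,"rx": 0,"ry": 0,"rz": 0}
    - {"tx": 0,"ty": 0,"tz": 0,"rx": 0,"ry": 0,"rz": 0}
  gripper: 0.6

```text
time: 2.7
tool_pos: [530.1, -220.9, 6.2]
tcp_rot: [3.142, 0.0, 0.458]
contact_force: [-0.4, -0.2, 0.1]
grip_width: 48.4
finger_force: 0.2
```

Call:
carry_out:
  plan:
    - {"tx": 0,"ty": 0,"tz": 0,"rx": 0,"ry": 0,"rz": 0}
    - {"tx": 0,"ty": 0,"tz": 0,"rx": 0,"ry": 0,"rz": 0}

```text
time: 2.9
tool_pos: [530.1, -220.9, 6.3]
tcp_rot: [3.142, -0.0, 0.458]
contact_force: [-0.3, 0.0, 0.1]
grip_width: 45.8
finger_force: 30.0
```

Call:
carry_out:
  plan:
    - {"tx": 0,"ty": 0,"tz": 10,"rx": 0,"ry": 0,"rz": 0}
    - {"tx": 0,"ty": 0,"tz": 30,"rx": 0,"ry": 0,"rz": 0}
    - {"tx": 0,"ty": 0,"tz": 45,"rx": 0,"ry": 0,"rz": 0}
    - {"tx": 0,"ty": 0,"tz": 45,"rx": 0,"ry": 0,"rz": 0}
    - {"tx": -1,"ty": 28,"tz": 10,"rx": 0,"ry": 0,"rz": 0}
    - {"tx": -1,"ty": 35,"tz": 0,"rx": 0,"ry": 0,"rz": 0}
    - {"tx": -1,"ty": 40,"tz": 0,"rx": 0,"ry": 0,"rz": 0}
    - {"tx": -2,"ty": 40,"tz": 0,"rx": 0,"ry": 0,"rz": 0}
    - {"tx": -2,"ty": 40,"tz": 0,"rx": 0,"ry": 0,"rz": 0}
    - {"tx": -2,"ty": 30,"tz": 0,"rx": 0,"ry": 0,"rz": 0}
    - {"tx": 0,"ty": 9,"tz": 0,"rx": 0,"ry": 0,"rz": 0}
    - {"tx": 0,"ty": 0,"tz": 0,"rx": 0,"ry": 0,"rz": 0}

```text
time: 4.1
tool_pos: [521.1, 1.9, 146.8]
tcp_rot: [3.141, -0.0, 0.46]
contact_force: [-0.2, -0.9, -0.1]
grip_width: 46.2
finger_force: 30.0
```

Run:
```python
from h import *
m,im,o=shot('w3');print(w2px(m,o['tool_pos']),w2px(m,[521,1,65]))
```

```text
('time', np.float64(4.1)) ('tool_pos', array([521.114,   1.924, 146.786])) ('tcp_rot', array([ 3.141, -0.   ,  0.46 ])) ('contact_force', array([-0.206, -0.858, -0.062])) ('moment', array([-0.041,  0.038, -0.016])) ('finger_force', np.float64(30.0)) ('grip_width', np.float64(46.211))
[318.91900385 307.9820342 ] [320.1760655  253.60380148]
```

View pics/w3.png

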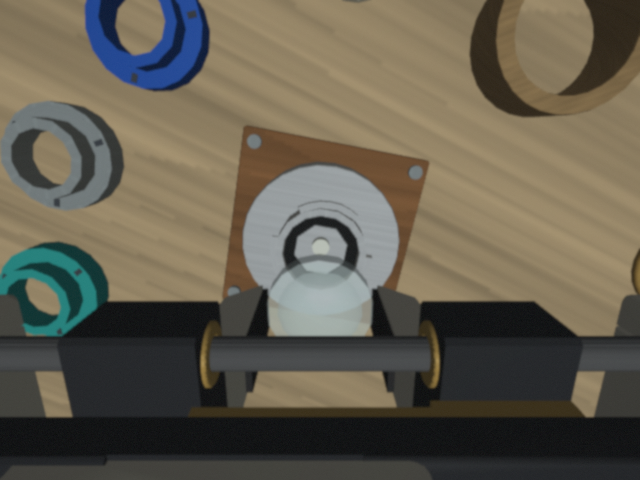

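The lens is held at (320,305), and the lamp housing is centred near (320,245) with the black gasket ring at (320,245). I now fit the lamp circles and the held lens edge numerically.

```bash
cat >> h.py <<'E'
def circ(m,im,c,r,z,sign,span=7,angs=range(0,360,4),it=4,ch=None):
    """fit centre (and radius) of a horizontal circle at height z; sign=+1: brighter outside"""
    g=cv2.GaussianBlur(im if ch is None else im[...,ch],(3,3),0)
    g=(cv2.cvtColor(g,cv2.COLOR_RGB2GRAY) if ch is None else g).astype(np.float32)
    c=np.array(c[:2],float); rs=np.arange(-span,span+.01,.25)
    for k in range(it):
        P=[]
        for a in np.radians(list(angs)):
            d=np.array([np.cos(a),np.sin(a)])
            px=np.array([w2px(m,[*(c+(r+s)*d),z]) for s in rs],np.float32)
            if px.min()<2 or px[:,0].max()>637 or px[:,1].max()>477: continue
            v=cv2.remap(g,px[:,:1],px[:,1:],1)[:,0]; gr=(v[4:]-v[:-4])*sign
            i=gr.argmax()
            if gr[i]>12: P.append((a,r+rs[i+2]))
        P=np.array(P); A=np.c_[np.cos(P[:,0]),np.sin(P[:,0]),np.ones(len(P))]; w=np.ones(len(P),bool)
        for _ in range(4):
            x=np.linalg.lstsq(A[w],P[w,1],rcond=None)[0]; e=abs(A@x-P[:,1]); w=e<max(.5,1.5*np.median(e))
        c=c+x[:2]
    return c.round(2),x[2].round(2),w.sum(),len(P),e[w].std().round(2)
E
python3 - <<'E'
from h import *
m,o=pickle.load(open('w3.pkl','rb'));im=cv2.imread('pics/w3.png')[...,::-1].copy()
ang=[a for a in range(0,360,4) if np.cos(np.radians(a)-.46)>-.2]
print('housing',circ(m,im,(521,1),56,45,-1,angs=ang))
ang2=[a for a in range(0,360,4) if np.cos(np.radians(a)-.46)>0.0]
print('bore',circ(m,im,(521,1),25,65,1,span=4,angs=ang2))
for z in(140.5,141.5,151): print('lens',z,circ(m,im,(521,2),24,z,1,span=4,angs=ang2),circ(m,im,(521,2),24,z,-1,span=4,angs=ang2))
for k in range(244,272,2): print(k,im[k,310:330].mean((0,1)).round(),end=' ')
E
```

```text
housing (array([521.6 ,   1.13]), np.float64(54.9), np.int64(50), 50, np.float64(0.09))
bore (array([521.36,   0.98]), np.float64(24.73), np.int64(45), 45, np.float64(0.12))
lens 140.5 (array([519.11,   1.23]), np.float64(25.58), np.int64(19), 35, np.float64(0.15)) (array([ 5.1744e+02, -2.2000e-01]), np.float64(24.77), np.int64(41), 45, np.float64(0.12))
lens 141.5 (array([518.86,   1.61]), np.float64(26.07), np.int64(19), 32, np.float64(0.12)) (array([ 5.1785e+02, -3.0000e-02]), np.float64(24.63), np.int64(41), 45, np.float64(0.07))
lens 151 (array([520.84,   1.48]), np.float64(27.32), np.int64(23), 36, np.float64(0.08)) (array([522.08,   2.08]), np.float64(23.17), np.int64(41), 45, np.float64(0.11))
244 175.0 246 180.0 248 180.0 250 178.0 252 173.0 254 144.0 256 109.0 258 105.0 260 123.0 262 162.0 264 172.0 266 172.0 268 172.0 270 169.0
```

Run:
```python
from h import *
im=cv2.imread('pics/w3.png')
cv2.imwrite('pics/c3.png',cv2.resize(im[190:350,220:420],None,fx=3.75,fy=3.75,interpolation=cv2.INTER_CUBIC))
```

```text
(no output)
```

View pics/c3.png

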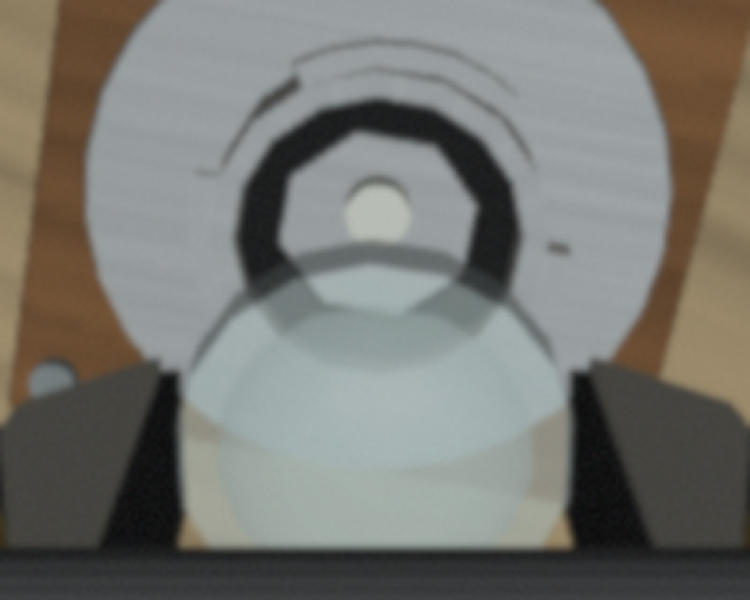

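The crop shows the held lens with its dark side wall. Its top edge is at crop y≈265 and its bottom edge at y≈243. The lamp axis fits at (521.5, 1.0) from two circles, and the lens sits on the TCP axis within 0.5 mm. I lower it to just above the rim, then step in by force.

Call:
carry_out:
  plan:
    - {"tx": 0.3,"ty": 0,"tz": -25,"rx": 0,"ry": 0,"rz": 0}
    - {"tx": 0,"ty": 0,"tz": -30,"rx": 0,"ry": 0,"rz": 0}
    - {"tx": 0,"ty": 0,"tz": -13,"rx": 0,"ry": 0,"rz": 0}
    - {"tx": 0,"ty": 0,"tz": -3.5,"rx": 0,"ry": 0,"rz": 0}
    - {"tx": 0,"ty": 0,"tz": 0,"rx": 0,"ry": 0,"rz": 0}
    - {"tx": 0,"ty": 0,"tz": 0,"rx": 0,"ry": 0,"rz": 0}
    - {"tx": 0,"ty": 0,"tz": 0,"rx": 0,"ry": 0,"rz": 0}
    - {"tx": 0,"ty": 0,"tz": 0,"rx": 0,"ry": 0,"rz": 0}

```text
time: 4.95
tool_pos: [521.8, 0.9, 75.5]
tcp_rot: [3.141, -0.001, 0.458]
contact_force: [0.7, -0.6, -1.9]
grip_width: 46.1
finger_force: 30.0
```

Run:
```python
from h import *
m,im,o=shot('w4')
ang=[a for a in range(0,360,4) if np.cos(np.radians(a)-.46)>-.1]
print('housing',circ(m,im,(521,1),55.5,45,-1,angs=ang))
p=o['tool_pos']
ang2=[a for a in range(0,360,4) if np.cos(np.radians(a)-.46)>.2]
for z in (p[2]+1,p[2]+3.5): print('lens top edge',z,circ(m,im,p,23.7,z,-1,span=2.5,angs=ang2))
for z in (p[2]-6.2,): print('lens bottom edge',z,circ(m,im,p,23.7,z,1,span=2.5,angs=ang2))
```

```text
('time', np.float64(4.95)) ('tool_pos', array([521.814,   0.881,  75.517])) ('tcp_rot', array([ 3.141e+00, -1.000e-03,  4.580e-01])) ('contact_force', array([ 0.748, -0.62 , -1.928])) ('moment', array([-0.029, -0.028, -0.007])) ('finger_force', np.float64(30.0)) ('grip_width', np.float64(46.114))
housing (array([521.7 ,   1.23]), np.float64(54.78), np.int64(48), 48, np.float64(0.08))
lens top edge 76.51659259927533 (array([5.2078e+02, 2.0000e-01]), np.float64(24.1), np.int64(38), 40, np.float64(0.11))
lens top edge 79.01659259927533 (array([521.87,   0.68]), np.float64(23.73), np.int64(38), 40, np.float64(0.11))
lens bottom edge 69.31659259927532 (array([522.99,   1.83]), np.float64(24.34), np.int64(38), 39, np.float64(0.09))
```

Call:
carry_out:
  plan:
    - {"tx": 0,"ty": 0.2,"tz": -2.5,"rx": 0,"ry": 0,"rz": 0}
    - {"tx": 0,"ty": 0,"tz": -2,"rx": 0,"ry": 0,"rz": 0}
    - {"tx": 0,"ty": 0,"tz": -1,"rx": 0,"ry": 0,"rz": 0}
    - {"tx": 0,"ty": 0,"tz": 0,"rx": 0,"ry": 0,"rz": 0}
    - {"tx": 0,"ty": 0,"tz": 0,"rx": 0,"ry": 0,"rz": 0}

```text
time: 5.5
tool_pos: [521.3, 1.3, 69.2]
tcp_rot: [3.142, 0.0, 0.458]
contact_force: [-0.4, 0.9, -0.5]
grip_width: 46.2
finger_force: 30.0
```

Call:
carry_out:
  plan:
    - {"tx": 0,"ty": 0,"tz": -1,"rx": 0,"ry": 0,"rz": 0}
    - {"tx": 0,"ty": 0,"tz": -0.7,"rx": 0,"ry": 0,"rz": 0}
    - {"tx": 0,"ty": 0,"tz": 0,"rx": 0,"ry": 0,"rz": 0}
    - {"tx": 0,"ty": 0,"tz": 0,"rx": 0,"ry": 0,"rz": 0}

```text
time: 5.9
tool_pos: [521.3, 1.3, 67.5]
tcp_rot: [3.142, 0.0, 0.458]
contact_force: [0.6, -0.5, 0.1]
grip_width: 46.4
finger_force: 30.0
```

Call:
carry_out:
  plan:
    - {"tx": 0,"ty": 0,"tz": -0.8,"rx": 0,"ry": 0,"rz": 0}
    - {"tx": 0,"ty": 0,"tz": 0,"rx": 0,"ry": 0,"rz": 0}
    - {"tx": 0,"ty": 0,"tz": 0,"rx": 0,"ry": 0,"rz": 0}

```text
time: 6.2
tool_pos: [521.3, 1.2, 66.7]
tcp_rot: [3.142, 0.0, 0.458]
contact_force: [0.2, -0.5, 0.4]
grip_width: 46.3
finger_force: 30.0
```

Lens 4.5 mm into the bore with no contact. I release it, then press gently on the crown with closed fingers to seat it and feel its depth.

Call:
carry_out:
  plan:
    - {"tx": 0,"ty": 0,"tz": 0,"rx": 0,"ry": 0,"rz": 0}
    - {"tx": 0,"ty": 0,"tz": 0,"rx": 0,"ry": 0,"rz": 0}
    - {"tx": 0,"ty": 0,"tz": 0,"rx": 0,"ry": 0,"rz": 0}
    - {"tx": 0,"ty": 0,"tz": 10,"rx": 0,"ry": 0,"rz": 0}
    - {"tx": 0,"ty": 0,"tz": 20,"rx": 0,"ry": 0,"rz": 0}
    - {"tx": 0,"ty": 0,"tz": 20,"rx": 0,"ry": 0,"rz": 0}
    - {"tx": 0,"ty": 0,"tz": 0,"rx": 0,"ry": 0,"rz": 0}
  gripper: 0.3

```text
time: 6.9
tool_pos: [523.2, 1.0, 119.9]
tcp_rot: [3.138, -0.005, 0.458]
contact_force: [0.8, 0.1, -0.6]
grip_width: 64.2
finger_force: 0.0
```

Call:
carry_out:
  plan:
    - {"tx": 0,"ty": 0,"tz": 0,"rx": 0,"ry": 0,"rz": 0}
    - {"tx": 0,"ty": 0,"tz": 0,"rx": 0,"ry": 0,"rz": 0}
    - {"tx": 0,"ty": 0,"tz": 0,"rx": 0,"ry": 0,"rz": 0}
    - {"tx": 0,"ty": 0,"tz": 0,"rx": 0,"ry": 0,"rz": 0}
    - {"tx": 0,"ty": 0,"tz": 0,"rx": 0,"ry": 0,"rz": 0}
    - {"tx": 0,"ty": 0,"tz": -10,"rx": 0,"ry": 0,"rz": 0}
    - {"tx": 0,"ty": 0,"tz": -15,"rx": 0,"ry": 0,"rz": 0}
    - {"tx": 0,"ty": 0,"tz": -10,"rx": 0,"ry": 0,"rz": 0}
    - {"tx": 0,"ty": 0,"tz": 0,"rx": 0,"ry": 0,"rz": 0}
    - {"tx": 0,"ty": 0,"tz": 0,"rx": 0,"ry": 0,"rz": 0}
  gripper: 1

```text
time: 7.9
tool_pos: [521.3, 1.3, 81.5]
tcp_rot: [-3.141, 0.0, 0.458]
contact_force: [0.1, 0.2, 0.3]
grip_width: 0.3
finger_force: 0.0
```

Call:
carry_out:
  plan:
    - {"tx": 0,"ty": 0,"tz": -3,"rx": 0,"ry": 0,"rz": 0}
    - {"tx": 0,"ty": 0,"tz": -2,"rx": 0,"ry": 0,"rz": 0}
    - {"tx": 0,"ty": 0,"tz": -0.5,"rx": 0,"ry": 0,"rz": 0}
    - {"tx": 0,"ty": 0,"tz": 0,"rx": 0,"ry": 0,"rz": 0}
    - {"tx": 0,"ty": 0,"tz": 0,"rx": 0,"ry": 0,"rz": 0}

```text
time: 8.4
tool_pos: [521.5, 1.2, 76.4]
tcp_rot: [3.141, -0.0, 0.458]
contact_force: [0.6, 0.1, 0.4]
grip_width: 0.6
finger_force: 0.0
```

Call:
carry_out:
  plan:
    - {"tx": 0,"ty": 0,"tz": -0.6,"rx": 0,"ry": 0,"rz": 0}
    - {"tx": 0,"ty": 0,"tz": -0.4,"rx": 0,"ry": 0,"rz": 0}
    - {"tx": 0,"ty": 0,"tz": 0,"rx": 0,"ry": 0,"rz": 0}

```text
time: 8.7
tool_pos: [521.3, 1.3, 75.2]
tcp_rot: [3.142, 0.0, 0.458]
contact_force: [-0.5, -0.2, 0.8]
grip_width: 0.7
finger_force: 0.0
```

Call:
carry_out:
  plan:
    - {"tx": 0,"ty": 0,"tz": -0.6,"rx": 0,"ry": 0,"rz": 0}
    - {"tx": 0,"ty": 0,"tz": 0,"rx": 0,"ry": 0,"rz": 0}

```text
time: 8.9
tool_pos: [521.3, 1.3, 74.6]
tcp_rot: [3.142, 0.0, 0.458]
contact_force: [0.9, -0.1, -1.0]
grip_width: 0.6
finger_force: 0.0
```

Call:
carry_out:
  plan:
    - {"tx": 0,"ty": 0,"tz": -0.6,"rx": 0,"ry": 0,"rz": 0}
    - {"tx": 0,"ty": 0,"tz": 0,"rx": 0,"ry": 0,"rz": 0}

```text
time: 9.1
tool_pos: [521.3, 1.3, 74.0]
tcp_rot: [3.142, 0.0, 0.458]
contact_force: [0.2, 0.9, -0.0]
grip_width: 0.3
finger_force: 0.0
```

Call:
carry_out:
  plan:
    - {"tx": 0,"ty": 0,"tz": -0.5,"rx": 0,"ry": 0,"rz": 0}
    - {"tx": 0,"ty": 0,"tz": 0,"rx": 0,"ry": 0,"rz": 0}

```text
time: 9.3
tool_pos: [521.3, 1.3, 73.5]
tcp_rot: [3.142, 0.0, 0.458]
contact_force: [-0.2, 0.6, -0.1]
grip_width: 0.4
finger_force: 0.0
```

Call:
carry_out:
  plan:
    - {"tx": 0,"ty": 0,"tz": -0.5,"rx": 0,"ry": 0,"rz": 0}
    - {"tx": 0,"ty": 0,"tz": 0,"rx": 0,"ry": 0,"rz": 0}

```text
time: 9.5
tool_pos: [521.3, 1.2, 73.0]
tcp_rot: [3.142, 0.0, 0.458]
contact_force: [-0.0, 0.5, 0.1]
grip_width: 0.5
finger_force: 0.0
```

Call:
carry_out:
  plan:
    - {"tx": 0,"ty": 0,"tz": -0.4,"rx": 0,"ry": 0,"rz": 0}
    - {"tx": 0,"ty": 0,"tz": 0,"rx": 0,"ry": 0,"rz": 0}

```text
time: 9.7
tool_pos: [521.3, 1.3, 72.6]
tcp_rot: [3.142, 0.0, 0.458]
contact_force: [-0.5, 0.5, 0.3]
grip_width: 0.4
finger_force: 0.0
```

Call:
carry_out:
  plan:
    - {"tx": 0,"ty": 0,"tz": -0.4,"rx": 0,"ry": 0,"rz": 0}
    - {"tx": 0,"ty": 0,"tz": 0,"rx": 0,"ry": 0,"rz": 0}

```text
time: 9.9
tool_pos: [521.3, 1.3, 72.2]
tcp_rot: [3.142, 0.0, 0.458]
contact_force: [0.1, -0.4, 0.2]
grip_width: 0.6
finger_force: 0.0
```

Call:
carry_out:
  plan:
    - {"tx": 0,"ty": 0,"tz": -0.4,"rx": 0,"ry": 0,"rz": 0}
    - {"tx": 0,"ty": 0,"tz": 0,"rx": 0,"ry": 0,"rz": 0}

```text
time: 10.1
tool_pos: [521.3, 1.2, 71.8]
tcp_rot: [3.142, 0.0, 0.458]
contact_force: [0.2, 0.2, 0.0]
grip_width: 0.6
finger_force: 0.0
```

No contact down to 71.8 mm, which is below the lowest expected crown. I raise, open and look.

Call:
carry_out:
  plan:
    - {"tx": 0,"ty": 0,"tz": 15,"rx": 0,"ry": 0,"rz": 0}
    - {"tx": 0,"ty": 0,"tz": 30,"rx": 0,"ry": 0,"rz": 0}
    - {"tx": 0,"ty": 0,"tz": 25,"rx": 0,"ry": 0,"rz": 0}
    - {"tx": 0,"ty": 0,"tz": 5,"rx": 0,"ry": 0,"rz": 0}
    - {"tx": 0,"ty": 0,"tz": 0,"rx": 0,"ry": 0,"rz": 0}
    - {"tx": 0,"ty": 0,"tz": 0,"rx": 0,"ry": 0,"rz": 0}
  gripper: 0

```text
time: 10.7
tool_pos: [520.7, 1.3, 145.8]
tcp_rot: [-3.141, 0.002, 0.458]
contact_force: [0.1, -0.2, 0.1]
grip_width: 43.9
finger_force: 0.0
```

Run:
```python
from h import *
m,im,o=shot('w5')
c=w2px(m,[521.5,1.1,60]);u,v=int(c[0]),int(c[1]);print(c)
a=im[v-120:v+60,u-120:u+120,::-1]
cv2.imwrite('pics/c5.png',cv2.resize(a,(800,600),interpolation=cv2.INTER_CUBIC))
```

```text
('time', np.float64(10.7)) ('tool_pos', array([520.669,   1.333, 145.761])) ('tcp_rot', array([-3.141e+00,  2.000e-03,  4.580e-01])) ('contact_force', array([ 0.098, -0.224,  0.137])) ('moment', array([ 0.   , -0.009,  0.014])) ('finger_force', np.float64(0.0)) ('grip_width', np.float64(43.943))
[320.05073899 249.85147075]
```

View pics/c5.png

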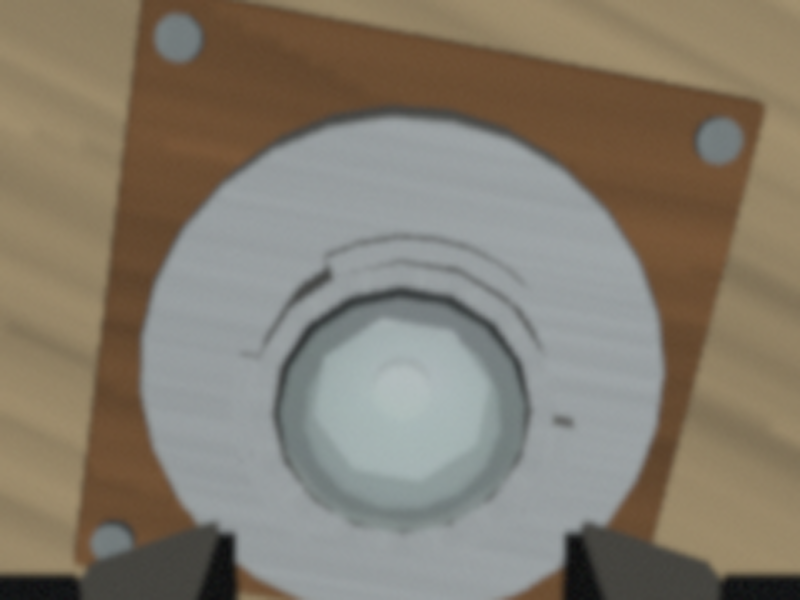

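The lens sits level and central in the bore, so it must be at the deep end of the range. The threads show as follows: one spans world angles about 53° to -20° (crop (325,255) to (525,283)), with gaps beside it. So lamp yaw ≈ 17° (mod 120), which agrees with the board edges. The ring's dashes give a ring yaw of ≈ 74°. I go over the ring with tool yaw ≈ 44°.

Call:
carry_out:
  plan:
    - {"tx": -5,"ty": 25,"tz": 0,"rx": 0,"ry": 0,"rz": 0.05}
    - {"tx": -6,"ty": 35,"tz": 0,"rx": 0,"ry": 0,"rz": 0.06}
    - {"tx": -6,"ty": 38,"tz": 0,"rx": 0,"ry": 0,"rz": 0.06}
    - {"tx": -6,"ty": 38,"tz": 0,"rx": 0,"ry": 0,"rz": 0.06}
    - {"tx": -6,"ty": 35,"tz": 0,"rx": 0,"ry": 0,"rz": 0.05}
    - {"tx": -6,"ty": 24,"tz": 0,"rx": 0,"ry": 0,"rz": 0.03}
    - {"tx": 0,"ty": 0,"tz": 0,"rx": 0,"ry": 0,"rz": 0}
    - {"tx": 0,"ty": 0,"tz": 0,"rx": 0,"ry": 0,"rz": 0}
    - {"tx": 0,"ty": 0,"tz": 0,"rx": 0,"ry": 0,"rz": 0}

```text
time: 11.65
tool_pos: [486.3, 195.3, 146.2]
tcp_rot: [-3.141, 0.001, 0.767]
contact_force: [-0.1, -0.4, -0.5]
grip_width: 91.6
finger_force: 0.0
```

Run:
```python
from h import *
m,im,o=shot('w6')
p=(486,196)
print('hole z36',circ(m,im,p,20,36,-1,span=5),circ(m,im,p,20,36,1,span=5))
print('skirt z19',circ(m,im,p,38.5,19,1,span=5),circ(m,im,p,38.5,19,-1,span=5))
# rectified top-down views: ring shoulder z=19 (x up, y left), 4 px/mm
def rect(m,im,c,z,h,s):
    q=np.float32([[-h,-h],[-h,h],[h,h],[h,-h]])
    src=np.float32([w2px(m,[c[0]+a,c[1]+b,z]) for a,b in q])
    dst=np.float32([[(h-b)*s,(h-a)*s] for a,b in q])
    return cv2.warpPerspective(im,cv2.getPerspectiveTransform(src,dst),(int(2*h*s),int(2*h*s)))
A=rect(m,im,p,19,45,4.4)
m5,_=pickle.load(open('w5.pkl','rb'));i5=cv2.imread('pics/w5.png')[...,::-1].copy()
B=rect(m5,i5,(521.5,1.1),61,45,4.4)
C=np.hstack([A,B])[...,::-1];cv2.imwrite('pics/c6.png',C)
# board screws z=15
c=(521.5,1.1)
for k in range(4):
    print(k)
g=cv2.cvtColor(i5,cv2.COLOR_RGB2HSV)
mask=((g[...,1]<60)&(g[...,2]>80)).astype(np.uint8)
n,l,s,cc=cv2.connectedComponentsWithStats(mask)
for i in range(1,n):
    if 40<s[i,4]<400: w=px2w(m5,*cc[i],16)-[521.5,1.1,0];print(s[i,4],w.round(1),np.degrees(np.arctan2(w[1],w[0])).round(1))
```

```text
('time', np.float64(11.65)) ('tool_pos', array([486.349, 195.35 , 146.208])) ('tcp_rot', array([-3.141e+00,  1.000e-03,  7.670e-01])) ('contact_force', array([-0.119, -0.352, -0.533])) ('moment', array([ 0.024, -0.017, -0.049])) ('finger_force', np.float64(0.0)) ('grip_width', np.float64(91.556))
hole z36 (array([493.98, 203.68]), np.float64(20.52), np.int64(50), 73, np.float64(0.22)) (array([489.07, 199.26]), np.float64(20.36), np.int64(52), 53, np.float64(0.13))
skirt z19 (array([490.96, 201.21]), np.float64(37.47), np.int64(24), 28, np.float64(0.1)) (array([490.58, 201.07]), np.float64(35.61), np.int64(21), 21, np.float64(0.11))
0
1
2
3
179 [ 47.5 187.6  16. ] 75.8
131 [ 72.7 164.9  16. ] 66.2
181 [41.  74.3 16. ] 61.1
169 [ 73.9 -42.1  16. ] -29.7
55 [-123.7  209.1   16. ] 120.6
44 [-102.4  148.    16. ] 124.7
83 [-144.1  176.7   16. ] 129.2
118 [-75.   41.9  16. ] 150.8
104 [-113.9  -47.3   16. ] -157.5
```

View pics/c6.png

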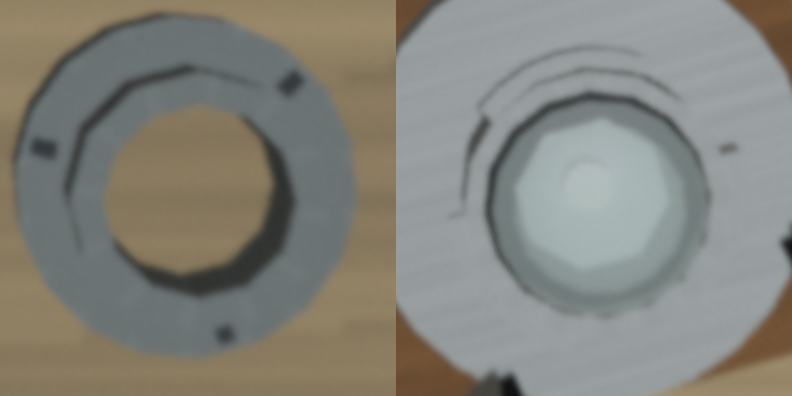

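The rectified views show the ring on the left, centred at (185,185) px, with dashes at (44,149), (291,82) and (225,334). That puts ring yaw at 75° and the centre at about (489,199). On the right, the lamp's thread ends are at (478,108) and (728,148). With the board screws this gives lamp yaw 15.7° and gaps at 75.7°, so the ring is already aligned. I refine the ring centre.

Run:
```python
from h import *
m,o=pickle.load(open('w6.pkl','rb'));im=cv2.imread('pics/w6.png')[...,::-1].copy()
S=cv2.cvtColor(im,cv2.COLOR_RGB2HSV)
p=(489,199)
print('hole',circ(m,im,p,20,36,1,span=3),circ(m,im,p,20,36,-1,span=3))
for z in(19,0):
  for up in(1,-1):
    ang=[a for a in range(0,360,4) if up*np.cos(np.radians(a)-.767)>0.2]
    print('skirt',z,up,circ(m,S,p,38,z,1,span=5,ch=1,angs=ang))
print('skirt all19',circ(m,S,p,38,19,1,span=5,ch=1))
print(w2px(m,[489,199,36]))
```

```text
hole (array([489.05, 199.28]), np.float64(20.38), np.int64(53), 53, np.float64(0.12)) (array([493.56, 203.36]), np.float64(19.97), np.int64(39), 62, np.float64(0.14))
skirt 19 1 (array([490.13, 200.29]), np.float64(37.93), np.int64(39), 39, np.float64(0.12))
skirt 19 -1 (array([488.5 , 198.77]), np.float64(38.85), np.int64(38), 39, np.float64(0.13))
skirt 0 1 (array([486.78, 197.18]), np.float64(40.36), np.int64(39), 39, np.float64(0.11))
skirt 0 -1 (array([489., 199.]), np.float64(42.5), np.int64(9), 9, np.float64(0.0))
skirt all19 (array([488.8 , 199.06]), np.float64(39.07), np.int64(75), 90, np.float64(0.12))
[318.07364802 234.64202641]
```

Call:
carry_out:
  plan:
    - {"tx": 2.7,"ty": 3,"tz": -25,"rx": 0,"ry": 0,"rz": 0.018}
    - {"tx": 0,"ty": 0,"tz": -40,"rx": 0,"ry": 0,"rz": 0}
    - {"tx": 0,"ty": 0,"tz": -35,"rx": 0,"ry": 0,"rz": 0}
    - {"tx": 0,"ty": 0,"tz": -18,"rx": 0,"ry": 0,"rz": 0}
    - {"tx": 0,"ty": 0,"tz": -7,"rx": 0,"ry": 0,"rz": 0}
    - {"tx": 0,"ty": 0,"tz": 0,"rx": 0,"ry": 0,"rz": 0}
    - {"tx": 0,"ty": 0,"tz": 0,"rx": 0,"ry": 0,"rz": 0}
    - {"tx": 0,"ty": 0,"tz": 0,"rx": 0,"ry": 0,"rz": 0}

```text
time: 12.5
tool_pos: [490.0, 199.3, 23.1]
tcp_rot: [3.14, -0.002, 0.786]
contact_force: [-0.1, -0.7, 0.5]
grip_width: 91.9
finger_force: 0.0
```

Call:
carry_out:
  plan:
    - {"tx": 0,"ty": 0,"tz": 0,"rx": 0,"ry": 0,"rz": 0}
    - {"tx": 0,"ty": 0,"tz": 0,"rx": 0,"ry": 0,"rz": 0}
    - {"tx": 0,"ty": 0,"tz": 0,"rx": 0,"ry": 0,"rz": 0}
    - {"tx": 0,"ty": 0,"tz": 0,"rx": 0,"ry": 0,"rz": 0}
    - {"tx": 0,"ty": 0,"tz": 0,"rx": 0,"ry": 0,"rz": 0}
    - {"tx": 0,"ty": 0,"tz": 0,"rx": 0,"ry": 0,"rz": 0}
    - {"tx": 0,"ty": 0,"tz": 0,"rx": 0,"ry": 0,"rz": 0}
    - {"tx": 0,"ty": 0,"tz": 0,"rx": 0,"ry": 0,"rz": 0}
  gripper: 0.6

```text
time: 13.3
tool_pos: [489.1, 199.3, 21.8]
tcp_rot: [3.141, -0.0, 0.786]
contact_force: [0.5, -0.4, 0.8]
grip_width: 53.5
finger_force: 30.0
```

The ring is gripped on its flats (53.5 mm). I carry it over the lamp.

Call:
carry_out:
  plan:
    - {"tx": 0,"ty": 0,"tz": 15,"rx": 0,"ry": 0,"rz": 0}
    - {"tx": 0,"ty": 0,"tz": 35,"rx": 0,"ry": 0,"rz": 0}
    - {"tx": 0,"ty": 0,"tz": 40,"rx": 0,"ry": 0,"rz": 0}
    - {"tx": 4,"ty": -25,"tz": 8,"rx": 0,"ry": 0,"rz": 0}
    - {"tx": 6,"ty": -37,"tz": 0,"rx": 0,"ry": 0,"rz": 0}
    - {"tx": 6,"ty": -40,"tz": 0,"rx": 0,"ry": 0,"rz": 0}
    - {"tx": 6,"ty": -40,"tz": 0,"rx": 0,"ry": 0,"rz": 0}
    - {"tx": 6,"ty": -36,"tz": 0,"rx": 0,"ry": 0,"rz": 0}
    - {"tx": 4.3,"ty": -20,"tz": 0,"rx": 0,"ry": 0,"rz": 0}
    - {"tx": 0,"ty": 0,"tz": 0,"rx": 0,"ry": 0,"rz": 0}
    - {"tx": 0,"ty": 0,"tz": 0,"rx": 0,"ry": 0,"rz": 0}
    - {"tx": 0,"ty": 0,"tz": 0,"rx": 0,"ry": 0,"rz": 0}

```text
time: 14.5
tool_pos: [520.9, 2.2, 119.6]
tcp_rot: [-3.141, 0.0, 0.787]
contact_force: [0.1, 0.1, -1.3]
grip_width: 53.8
finger_force: 30.0
```

Run:
```python
from h import *
m,im,o=shot('w7');p=o['tool_pos'];t=.786
ang=[a for a in range(0,360,4) if np.cos(np.radians(a)-t)>-.1]
print('housing',circ(m,im,(521,1),55.5,45,-1,angs=ang))
ang=[a for a in range(0,360,4) if np.cos(np.radians(a)-t)>.1]
z=p[2]-21.8
print('hole',circ(m,im,p,20,z+36,1,span=3),circ(m,im,p,20,z+36,-1,span=3))
for s in(1,-1):print('skirt',circ(m,im,p,38,z+19,s,span=4,angs=ang))
# reference: same hole/skirt fit when the ring stood on the bench gave (489.05,199.28); r 20.38
cv2.imwrite('pics/c7.png',im[100:400,120:520,::-1])
print(w2px(m,[*p[:2],z+36]))
```

```text
('time', np.float64(14.5)) ('tool_pos', array([520.904,   2.238, 119.607])) ('tcp_rot', array([-3.141,  0.   ,  0.787])) ('contact_force', array([ 0.127,  0.055, -1.337])) ('moment', array([ 0.049, -0.039,  0.006])) ('finger_force', np.float64(30.0)) ('grip_width', np.float64(53.787))
housing (array([521.56,   1.37]), np.float64(54.81), np.int64(48), 48, np.float64(0.06))
hole (array([ 5.1863e+02, -4.6000e-01]), np.float64(20.07), np.int64(24), 43, np.float64(0.15)) (array([521.62,   3.06]), np.float64(18.74), np.int64(24), 37, np.float64(0.14))
skirt (array([524.94,   5.78]), np.float64(36.31), np.int64(31), 40, np.float64(0.11))
skirt (array([520.92,   1.94]), np.float64(38.37), np.int64(28), 35, np.float64(0.11))
[318.91374591 322.84248865]
```

Call:
carry_out:
  plan:
    - {"tx": 0.1,"ty": 0.1,"tz": -12,"rx": 0,"ry": 0,"rz": 0.01}
    - {"tx": 0,"ty": 0,"tz": -14,"rx": 0,"ry": 0,"rz": 0}
    - {"tx": 0,"ty": 0,"tz": -6,"rx": 0,"ry": 0,"rz": 0}
    - {"tx": 0,"ty": 0,"tz": 0,"rx": 0,"ry": 0,"rz": 0}
    - {"tx": 0,"ty": 0,"tz": 0,"rx": 0,"ry": 0,"rz": 0}
    - {"tx": 0,"ty": 0,"tz": 0,"rx": 0,"ry": 0,"rz": 0}

```text
time: 15.15
tool_pos: [521.8, 1.4, 88.3]
tcp_rot: [3.141, -0.001, 0.796]
contact_force: [0.2, 0.1, -1.1]
grip_width: 54.0
finger_force: 30.0
```

Call:
carry_out:
  plan:
    - {"tx": 0,"ty": 0,"tz": -2,"rx": 0,"ry": 0,"rz": 0}
    - {"tx": 0,"ty": 0,"tz": -2,"rx": 0,"ry": 0,"rz": 0}
    - {"tx": 0,"ty": 0,"tz": 0,"rx": 0,"ry": 0,"rz": 0}

```text
time: 15.45
tool_pos: [521.3, 1.4, 83.7]
tcp_rot: [-3.141, 0.0, 0.796]
contact_force: [0.5, -1.2, -2.0]
grip_width: 53.6
finger_force: 30.0
```

Call:
carry_out:
  plan:
    - {"tx": 0,"ty": 0,"tz": -1.5,"rx": 0,"ry": 0,"rz": 0}
    - {"tx": 0,"ty": 0,"tz": -1,"rx": 0,"ry": 0,"rz": 0}
    - {"tx": 0,"ty": 0,"tz": 0,"rx": 0,"ry": 0,"rz": 0}

```text
time: 15.75
tool_pos: [521.4, 1.3, 81.2]
tcp_rot: [-3.141, 0.0, 0.796]
contact_force: [0.9, -0.3, -1.2]
grip_width: 53.5
finger_force: 30.0
```

Call:
carry_out:
  plan:
    - {"tx": 0,"ty": 0,"tz": -1.5,"rx": 0,"ry": 0,"rz": 0}
    - {"tx": 0,"ty": 0,"tz": -1,"rx": 0,"ry": 0,"rz": 0}
    - {"tx": 0,"ty": 0,"tz": 0,"rx": 0,"ry": 0,"rz": 0}

```text
time: 16.05
tool_pos: [521.4, 1.4, 78.7]
tcp_rot: [-3.141, 0.0, 0.796]
contact_force: [0.2, 0.6, -1.2]
grip_width: 53.8
finger_force: 30.0
```

Call:
carry_out:
  plan:
    - {"tx": 0,"ty": 0,"tz": -1,"rx": 0,"ry": 0,"rz": 0}
    - {"tx": 0,"ty": 0,"tz": -0.6,"rx": 0,"ry": 0,"rz": 0}
    - {"tx": 0,"ty": 0,"tz": 0,"rx": 0,"ry": 0,"rz": 0}

```text
time: 16.35
tool_pos: [521.4, 1.4, 77.2]
tcp_rot: [3.142, 0.0, 0.796]
contact_force: [0.3, 0.1, -1.0]
grip_width: 53.6
finger_force: 30.0
```

Call:
carry_out:
  plan:
    - {"tx": 0,"ty": 0,"tz": -0.8,"rx": 0,"ry": 0,"rz": 0}
    - {"tx": 0,"ty": 0,"tz": 0,"rx": 0,"ry": 0,"rz": 0}

```text
time: 16.55
tool_pos: [521.5, 1.4, 76.6]
tcp_rot: [3.141, -0.0, 0.796]
contact_force: [-1.2, -0.3, -0.5]
grip_width: 53.2
finger_force: 30.0
```

Call:
carry_out:
  plan:
    - {"tx": 0,"ty": 0,"tz": -0.5,"rx": 0,"ry": 0,"rz": 0}
    - {"tx": 0,"ty": 0,"tz": 0,"rx": 0,"ry": 0,"rz": 0}

```text
time: 16.75
tool_pos: [521.6, 1.3, 76.5]
tcp_rot: [3.141, -0.0, 0.796]
contact_force: [-2.6, -0.4, 4.0]
grip_width: 53.8
finger_force: 30.0
```

Call:
carry_out:
  plan:
    - {"tx": 0,"ty": 0,"tz": -0.5,"rx": 0,"ry": 0,"rz": 0}
    - {"tx": 0,"ty": 0,"tz": 0,"rx": 0,"ry": 0,"rz": 0}

```text
time: 16.95
tool_pos: [521.6, 1.4, 76.4]
tcp_rot: [3.141, -0.0, 0.796]
contact_force: [-3.3, 0.4, 9.3]
grip_width: 53.7
finger_force: 30.0
```

Call:
carry_out:
  plan:
    - {"tx": 0,"ty": 0,"tz": -0.5,"rx": 0,"ry": 0,"rz": 0}
    - {"tx": 0,"ty": 0,"tz": 0,"rx": 0,"ry": 0,"rz": 0}

```text
time: 17.15
tool_pos: [521.6, 1.4, 76.3]
tcp_rot: [3.141, -0.001, 0.796]
contact_force: [-5.0, 0.4, 13.1]
grip_width: 53.6
finger_force: 30.0
```

The flange rests on the lens at ring origin ≈ 54.7 mm, which is within range. The stiffness is about 60 N/mm, like the gasket. The earlier probe missed because the finger tips are recessed. I ease the pressure and turn clockwise.

Call:
carry_out:
  plan:
    - {"tx": 0,"ty": 0,"tz": 1.1,"rx": 0,"ry": 0,"rz": 0}
    - {"tx": 0,"ty": 0,"tz": 0,"rx": 0,"ry": 0,"rz": -0.05}
    - {"tx": 0,"ty": 0,"tz": 0,"rx": 0,"ry": 0,"rz": -0.1}
    - {"tx": 0,"ty": 0,"tz": 0,"rx": 0,"ry": 0,"rz": -0.1}
    - {"tx": 0,"ty": 0,"tz": 0,"rx": 0,"ry": 0,"rz": -0.05}
    - {"tx": 0,"ty": 0,"tz": 0,"rx": 0,"ry": 0,"rz": 0}
    - {"tx": 0,"ty": 0,"tz": 0,"rx": 0,"ry": 0,"rz": 0}

```text
time: 17.85
tool_pos: [522.1, 1.3, 76.5]
tcp_rot: [3.141, -0.001, 0.497]
contact_force: [0.4, 0.1, 5.4]
grip_width: 53.7
finger_force: 30.0
```

```bash
cat > o.py <<'E'
from plant import bot
o=bot.get_obs();print({k:o[k].round(3).tolist() for k in('tool_pos','tcp_rot','contact_force','moment')})
E
python3 o.py
```

```text
{'tool_pos': [522.088, 1.251, 76.501], 'tcp_rot': [3.141, -0.001, 0.497], 'contact_force': [0.4, 0.056, 5.449], 'moment': [-0.024, -0.063, -0.088]}
```

Call:
carry_out:
  plan:
    - {"tx": 0,"ty": 0,"tz": 0.3,"rx": 0,"ry": 0,"rz": -0.06}
    - {"tx": 0,"ty": 0,"tz": 0,"rx": 0,"ry": 0,"rz": -0.06}
    - {"tx": 0,"ty": 0,"tz": 0,"rx": 0,"ry": 0,"rz": 0}
    - {"tx": 0,"ty": 0,"tz": 0,"rx": 0,"ry": 0,"rz": 0}

```text
time: 18.25
tool_pos: [521.7, 1.3, 76.5]
tcp_rot: [3.141, -0.001, 0.378]
contact_force: [0.1, -0.7, 4.3]
grip_width: 53.7
finger_force: 30.0
```

```bash
python3 o.py
```

```text
{'tool_pos': [521.745, 1.33, 76.504], 'tcp_rot': [3.141, -0.001, 0.378], 'contact_force': [0.121, -0.732, 4.264], 'moment': [-0.101, -0.101, -0.046]}
```

Call:
carry_out:
  plan:
    - {"tx": 0,"ty": 0,"tz": 0,"rx": 0,"ry": 0,"rz": -0.05}
    - {"tx": 0,"ty": 0,"tz": 0,"rx": 0,"ry": 0,"rz": 0}
    - {"tx": 0,"ty": 0,"tz": 0,"rx": 0,"ry": 0,"rz": 0}

```text
time: 18.55
tool_pos: [521.7, 1.3, 76.5]
tcp_rot: [3.141, -0.0, 0.328]
contact_force: [1.0, -1.0, 5.4]
grip_width: 53.9
finger_force: 30.0
```

```bash
python3 o.py
```

```text
{'tool_pos': [521.692, 1.316, 76.502], 'tcp_rot': [3.141, -0.0, 0.328], 'contact_force': [1.038, -1.005, 5.434], 'moment': [-0.114, -0.008, -0.058]}
```

Call:
carry_out:
  plan:
    - {"tx": 0,"ty": 0,"tz": 0.2,"rx": 0,"ry": 0,"rz": -0.05}
    - {"tx": 0,"ty": 0,"tz": 0,"rx": 0,"ry": 0,"rz": 0}
    - {"tx": 0,"ty": 0,"tz": 0,"rx": 0,"ry": 0,"rz": 0}

```text
time: 18.85
tool_pos: [521.5, 1.3, 76.5]
tcp_rot: [3.142, -0.0, 0.278]
contact_force: [0.9, -0.3, 4.3]
grip_width: 53.4
finger_force: 30.0
```

```bash
python3 o.py
```

```text
{'tool_pos': [521.49, 1.349, 76.523], 'tcp_rot': [3.142, -0.0, 0.278], 'contact_force': [0.864, -0.33, 4.326], 'moment': [0.012, -0.067, -0.042]}
```

Call:
carry_out:
  plan:
    - {"tx": 0,"ty": 0,"tz": 0,"rx": 0,"ry": 0,"rz": -0.04}
    - {"tx": 0,"ty": 0,"tz": 0,"rx": 0,"ry": 0,"rz": 0}
    - {"tx": 0,"ty": 0,"tz": 0,"rx": 0,"ry": 0,"rz": 0}

```text
time: 19.15
tool_pos: [521.4, 1.4, 76.5]
tcp_rot: [3.142, 0.0, 0.237]
contact_force: [0.7, -0.6, 2.7]
grip_width: 53.6
finger_force: 30.0
```

```bash
python3 o.py
```

```text
{'tool_pos': [521.416, 1.365, 76.497], 'tcp_rot': [3.142, 0.0, 0.237], 'contact_force': [0.72, -0.602, 2.694], 'moment': [-0.014, -0.057, 0.032]}
```

Call:
carry_out:
  plan:
    - {"tx": 0,"ty": 0,"tz": 0,"rx": 0,"ry": 0,"rz": -0.035}
    - {"tx": 0,"ty": 0,"tz": 0,"rx": 0,"ry": 0,"rz": 0}
    - {"tx": 0,"ty": 0,"tz": 0,"rx": 0,"ry": 0,"rz": 0}

```text
time: 19.45
tool_pos: [521.4, 1.4, 76.5]
tcp_rot: [-3.142, 0.0, 0.202]
contact_force: [-0.6, -0.8, 4.4]
grip_width: 54.0
finger_force: 30.0
```

```bash
python3 o.py
```

```text
{'tool_pos': [521.383, 1.392, 76.501], 'tcp_rot': [-3.142, 0.0, 0.202], 'contact_force': [-0.567, -0.798, 4.437], 'moment': [0.001, -0.005, -0.049]}
```

Call:
carry_out:
  plan:
    - {"tx": 0,"ty": 0,"tz": 0,"rx": 0,"ry": 0,"rz": -0.035}
    - {"tx": 0,"ty": 0,"tz": 0,"rx": 0,"ry": 0,"rz": 0}
    - {"tx": 0,"ty": 0,"tz": 0,"rx": 0,"ry": 0,"rz": 0}

```text
time: 19.75
tool_pos: [521.4, 1.4, 76.5]
tcp_rot: [3.142, 0.0, 0.167]
contact_force: [-0.8, 0.5, 4.4]
grip_width: 54.0
finger_force: 30.0
```

```bash
python3 o.py
```

```text
{'tool_pos': [521.397, 1.363, 76.52], 'tcp_rot': [3.142, 0.0, 0.167], 'contact_force': [-0.839, 0.528, 4.414], 'moment': [0.036, 0.011, -0.002]}
```

Call:
carry_out:
  plan:
    - {"tx": 0,"ty": 0,"tz": 0,"rx": 0,"ry": 0,"rz": -0.035}
    - {"tx": 0,"ty": 0,"tz": 0,"rx": 0,"ry": 0,"rz": 0}
    - {"tx": 0,"ty": 0,"tz": 0,"rx": 0,"ry": 0,"rz": 0}

```text
time: 20.05
tool_pos: [521.4, 1.4, 76.5]
tcp_rot: [-3.142, 0.0, 0.132]
contact_force: [-0.4, 0.3, 3.2]
grip_width: 53.5
finger_force: 30.0
```

```bash
python3 o.py
```

```text
{'tool_pos': [521.388, 1.363, 76.506], 'tcp_rot': [-3.142, 0.0, 0.132], 'contact_force': [-0.387, 0.335, 3.211], 'moment': [0.028, 0.043, -0.012]}
```

Call:
carry_out:
  plan:
    - {"tx": 0,"ty": 0,"tz": 0,"rx": 0,"ry": 0,"rz": -0.035}
    - {"tx": 0,"ty": 0,"tz": 0,"rx": 0,"ry": 0,"rz": 0}
    - {"tx": 0,"ty": 0,"tz": 0,"rx": 0,"ry": 0,"rz": 0}

```text
time: 20.35
tool_pos: [521.4, 1.4, 76.4]
tcp_rot: [3.142, 0.0, 0.097]
contact_force: [0.3, -0.8, 3.0]
grip_width: 53.7
finger_force: 30.0
```

```bash
python3 o.py
```

```text
{'tool_pos': [521.395, 1.356, 76.414], 'tcp_rot': [3.142, 0.0, 0.097], 'contact_force': [0.306, -0.79, 3.032], 'moment': [0.017, -0.007, 0.025]}
```

Call:
carry_out:
  plan:
    - {"tx": 0,"ty": 0,"tz": 0,"rx": 0,"ry": 0,"rz": -0.025}
    - {"tx": 0,"ty": 0,"tz": 0,"rx": 0,"ry": 0,"rz": 0}
    - {"tx": 0,"ty": 0,"tz": 0,"rx": 0,"ry": 0,"rz": 0}

```text
time: 20.65
tool_pos: [521.3, 1.4, 76.3]
tcp_rot: [3.141, 0.0, 0.071]
contact_force: [-0.0, -0.8, -1.0]
grip_width: 53.5
finger_force: 30.0
```

```bash
python3 o.py
```

```text
{'tool_pos': [521.343, 1.386, 76.32], 'tcp_rot': [3.141, 0.0, 0.071], 'contact_force': [-0.009, -0.764, -0.988], 'moment': [0.004, -0.154, 0.363]}
```

Call:
carry_out:
  plan:
    - {"tx": 0,"ty": 0,"tz": 0,"rx": 0,"ry": 0,"rz": -0.025}
    - {"tx": 0,"ty": 0,"tz": 0,"rx": 0,"ry": 0,"rz": 0}
    - {"tx": 0,"ty": 0,"tz": 0,"rx": 0,"ry": 0,"rz": 0}

```text
time: 20.95
tool_pos: [521.3, 1.4, 76.3]
tcp_rot: [3.142, 0.0, 0.046]
contact_force: [1.3, -1.0, -2.9]
grip_width: 53.4
finger_force: 30.0
```

```bash
python3 o.py
```

```text
{'tool_pos': [521.348, 1.358, 76.268], 'tcp_rot': [3.142, 0.0, 0.046], 'contact_force': [1.325, -1.012, -2.907], 'moment': [0.031, -0.185, 0.559]}
```

The bite is clear: torque 0.56 N m, and the hand has been drawn down 0.24 mm. I estimate 12–19 N of clamping, inside the 8–28 N window. I release and retreat.

Call:
carry_out:
  plan:
    - {"tx": 0,"ty": 0,"tz": 0,"rx": 0,"ry": 0,"rz": 0}
    - {"tx": 0,"ty": 0,"tz": 0,"rx": 0,"ry": 0,"rz": 0}
    - {"tx": 0,"ty": 0,"tz": 0,"rx": 0,"ry": 0,"rz": 0}
    - {"tx": 0,"ty": 0,"tz": 0,"rx": 0,"ry": 0,"rz": 0}
    - {"tx": 0,"ty": 0,"tz": 8,"rx": 0,"ry": 0,"rz": 0}
    - {"tx": 0,"ty": 0,"tz": 25,"rx": 0,"ry": 0,"rz": 0}
    - {"tx": 0,"ty": 0,"tz": 30,"rx": 0,"ry": 0,"rz": 0}
    - {"tx": 0,"ty": 0,"tz": 17,"rx": 0,"ry": 0,"rz": 0}
    - {"tx": 0,"ty": 0,"tz": 0,"rx": 0,"ry": 0,"rz": 0}
    - {"tx": 0,"ty": 0,"tz": 0,"rx": 0,"ry": 0,"rz": 0}
    - {"tx": 0,"ty": 0,"tz": 0,"rx": 0,"ry": 0,"rz": 0}
  gripper: 0

```text
time: 22.05
tool_pos: [520.7, 1.5, 155.6]
tcp_rot: [-3.141, 0.002, 0.046]
contact_force: [-0.1, -0.7, -0.7]
grip_width: 91.4
finger_force: 0.0
```

Run:
```python
from h import *
m,im,o=shot('w8')
cv2.imwrite('pics/w8b.png',im[60:420,80:560,::-1])
```

```text
('time', np.float64(22.05)) ('tool_pos', array([520.745,   1.463, 155.569])) ('tcp_rot', array([-3.141e+00,  2.000e-03,  4.600e-02])) ('contact_force', array([-0.132, -0.705, -0.693])) ('moment', array([-0.025,  0.032,  0.017])) ('finger_force', np.float64(0.0)) ('grip_width', np.float64(91.436))
```

View pics/w8b.png

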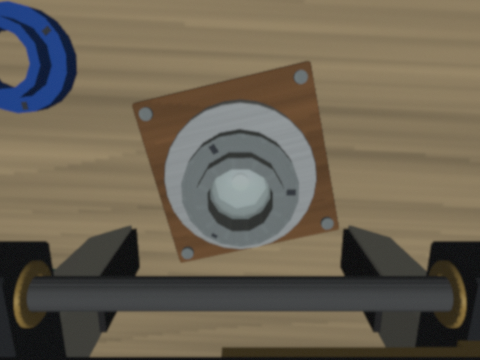

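The ring sits level and central on the lamp at crop (240,190), with the lens inside it. The dashes at (213,149), (291,192) and (213,236) give a ring yaw of ≈ 32°, about 43° clockwise from where it started, so it has not sprung back. I hand it in.

```bash
python3 -c "
from plant import bot
print(bot.close_job())"
```

```text
the job is handed in; nothing more can be done
None
```

The lens is in the lamp and the ring is screwed down over it: it bit after about 40° and I turned it 3° more. The hand then read 0.56 N m, which I estimate as 12–19 N of clamping (not measured directly). The gripper has let go, nothing else was touched, and the job was handed in at 22 s.

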